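Shift the line winch into third

ROBOT

A 7-joint arm with a two-finger parallel gripper is mounted at the origin on the work surface. World frame = base frame: x ahead of the robot, y to its left, z up, the work surface at z = 0. Lengths are in mm, angles in rad, forces in N, time in s.
With the tool pointing down it reaches from about 425 to 875 mm from the base axis. Payload 8.4 kg.
Tool frame: the origin (TCP) lies on the front face of the gripper's body, between the roots of the fingers; the fingertips stand 73 mm ahead of it and the grasp point (between the pads) lies r.hold_point_z ahead of it (r.hold_point_z is the distance from the TCP to the grasp point, in mm); z points along the fingers, y is the direction in which the jaws open and shut (so a half turn about z gives the same grasp; the last joint's range is limited). The gripper opens to 85 mm and grips with 20 to 120 N. Pads are 22 mm wide; open, the fingers measure 114 mm over their backs; the gripper's body (76 mm by 85 mm) begins 54 mm behind the grasp point. The pads swing forward as they close: fully open they stand 13 mm farther back than shut.
Start: joints at [-1.411, 0.333, 0.04, 1.465, -0.013, 1.343, -0.059], TCP at [166.352, 628.327, 303.908] pointing down, gripper open.
Joint ranges: [-2.58, 2.58], [-0.38, 2.09], [-1.3, 1.39], [0.25, 2.4], [-1.5, 4.64], [0.08, 2.09], [-2.65, 2.65]. Speed limits (rad/s): [2.22, 2.22, 2.79, 2.79, 3.14, 3.14, 3.14].

INTERFACE

Orientations are given as [roll, pitch, yaw] about the fixed x, y, z axes, in that order (R = Rz(yaw) Ry(pitch) Rx(roll)).
In Python, from station import r gives the robot as it stands.
- The arm moves only by the tool move_arm, never from a script. Its argument "plan" is a list of rows, each a list of 4 numbers: the shift along the tool's x, y, z normalised to -1 to 1, where 1 is 0.5 m, then the turn about the tool's z normalised to -1 to 1, where 1 is 180 degrees. A call has 1 to 5 rows; each row is the pose to reach, as a shift and turn from the pose measured when the call began, along the tool's axes at that moment, turning the shorter way round; what a row does not reach only later rows make up. A row lasts 1/8 s, in which the tool goes at most 62.5 mm and 10.7 degrees, less where a joint would pass 70% of its speed; a pose out of reach is approached as far as the arm can. A call with a number of a shift or a turn outside -1 to 1 is refused whole. A call with a gripper value outside its range is refused whole. "jaw" is the opening, from -1 (shut) to 1 (fully open), set as the call begins (left out, the last holds). The fingers move at their own pace and stop on an object; the grip force is fixed at half the most. Time passes only in rows, so rows that repeat a pose let the fingers close. It gives the time, the measured TCP pose, the force and the opening at its end, in the units of the state.
- r.sense(): the state, without advancing time (a new reading comes with each control period).
- r.snapshot(name): name is "side" or "top"; returns a dict with "img" (420x560x3 uint8, blue, green, red), "range_z" (420x560 float32, mm along the optical axis (not along the pixel's ray), 0 where there is no reading), "K" (3x3 intrinsics, pixels), "D" ([k1, k2, p1, p2, k3] as OpenCV has them; the pictures are not rectified), "R" (3x3) and "t" (3): a world point X has camera coordinates R X + t. Camera axes: x right, y down, z forward; pixel columns grow to the right and rows downward; lengths in mm; the calibration is good to about 2 mm. A picture is of the moment at which its call begins.
- r.hand_in(): hands the job in, once; it reports no verdict.
Trained networks look in the newest picture that a camera, given by its name, has taken for a name from the list of things; names that differ only in an ending like _2 or _b are one class to them, and where a whole thing is asked for, a point or a joint stands for the part that bears it (a point fixed in the world has none). Each returns a list of dicts, best first, with "confidence" (0 to 1); they miss things now and then, are a little off and sometimes report something else, mostly with a low value. They report only what shows in the picture. A call takes as long as a camera call.
- r.boxes_of(camera, target): "point" ([x, y, z] in mm, in the coordinates of the camera as it stood for that picture, good to about 4 mm: the middle of the surface that is visible of it).
- r.outline_of(camera, target): "pixels" (420x560 bool, what is visible of it).
The state is a dict: "time": time; "joints": joint angles; "dq": joint speeds; "effort": joint torques, N m; "eef_pos": TCP position; "orientation": TCP orientation; "contact_force": force on the tool from outside, world axes, zero at the start; "torque": the same for the moment, N m; "grip_width": opening from 0.0 (shut) to 1.0 (fully open).
Only numpy, scipy, OpenCV 4.12 (cv2) and the standard library are available. Lean on these libraries where they do the work, as an engineer would, in place of code of your own. Each camera call takes 0.05 s, during which the arm holds its last target. There are 200 camera calls.

TASK

Put the line winch into third gear: push its gearstick out of the left-hand column into neutral if need be, across the crossbar of the H gate to the right, then forward (away from the robot) until it is fully home in the far right slot, and leave it there. Push it gently with the outside of the fingers only: do not grip the stick or straddle it between the fingers, do not let it slip into the near right slot, and do not disturb the mug, the jar or the reel.

Things in the scene. Friction and masses are not known exactly. Their poses are not given: they have to be found in the camera images.
- console: Blue winch selector box bolted to the table, 200 x 200 mm, 114 mm high with its bare metal top plate; origin at the centre of its underside, on the table; x points away from the robot (forward), y left, z up; yaw up to 0.35 rad. Beyond it (x 100 to 200 mm) stand a gearbox 100 mm high and, on its left, a steel drum 105 mm high.
- gate_centre (a point): Centre of the H gate, on the plate's top, 114 mm above the table (axes as the console). Two slots along x, 20 mm wide, centred at y = +31 and -31 mm, reach x = -41 to 41 mm; a crossbar 18 mm wide joins them at x = 0. Between them two solid tongues with corners of 6 mm radius. Slot 1 is far left, 2 near left, 3 far right, 4 near right. The gearstick cannot cut across the tongues.
- third_slot (a point): Point on the gate plate's top, 114 mm above the table, at the far end of slot 3 (far right), where the rod stands when fully home.
- pivot (a point): The gearstick's universal pivot, inside the console 104 mm below the gate centre, 10 mm above the table. The stick is a steel rod 12 mm thick that rises from here through the gate to its ball knob. It tilts sideways (crosswise) about the console's x axis, and fore and aft about the axis at right angles to that.
- grip_mid (a point): Centre of the gearstick's black ball knob, a sphere 40 mm in diameter, on the stick's axis 190 mm from the pivot; z along the stick, up. Just below the ball a collar 22 mm wide, then the bare 12 mm rod. With the stick upright this point is 200 mm above the table; at the slots' ends it is about 55 to 58 mm off centre each way and 182 mm high.
- crosswise (a joint): Sideways tilt of the gearstick, rad: positive leans right (console -y). Stops at -0.31 and 0.31; in the left slots it is -0.31 to -0.26, in the right ones 0.26 to 0.31. It starts in the left column. It can cross only while the fore-and-aft tilt is within about 0.03 of 0 (rounded corners guide it in from about 0.06).
- gearstick (a joint): Fore-and-aft tilt of the gearstick, rad: positive leans forward (away from the robot), 0 is neutral (crossbar), stops at -0.31 (near) and 0.31 (far). Starts anywhere from -0.29 to 0.29. Both tilts are stiff with friction: about 2 N at the knob moves the stick, it stays where it is left, with no spring or detent. The stops are slightly soft.
- mug: Loose white mug, 80 mm wide, 90 mm high, left of the console; origin under its centre. Leave alone.
- pill_jar: Loose white jar, 52 mm wide, 85 mm high, right of the console; origin under its centre. Leave alone.
- reel: Loose black fishing reel lying to the right of the console, about 85 x 70 mm and 80 mm high with its crank; origin under its spool. Leave alone.

How it is judged (in metres and radians):
On the way:
1. the gearstick has crossed along the crossbar to the right-hand column (value of joint crosswise above 0.2 rad and value of joint gearstick between -0.15 and 0.15 rad), for 0.02 s.
At the end, for the whole second after the job is handed in: The gearstick is fully home in slot 3: tilted right more than 0.25 rad and forward more than 0.26 rad (of 0.31), and at rest (value of joint crosswise above 0.25 rad and value of joint gearstick above 0.26 rad and velocity of joint gearstick between -0.05 and 0.05 rad/s and velocity of joint crosswise between -0.05 and 0.05 rad/s); the robot touches nothing.
It fails at once if the stick slips more than half way into the near right slot (crosswise above 0.1 with gearstick below -0.15) (value of joint crosswise above 0.1 rad and value of joint gearstick below -0.15 rad).
It fails at once if the gearstick is gripped or straddled (the point between the finger pads lies inside its knob or rod) (x of the grasp point in the frame of grip_mid between -0.012 and 0.012 m and y of the grasp point in the frame of grip_mid between -0.012 and 0.012 m and z of the grasp point in the frame of grip_mid between -0.06 and 0.018 m).
It fails at once if the fingers press on the selector or its stick with more than 40 N (contact force between the fingers and console above 40 N).
It fails at once if the mug, the jar or the reel is moved more than 25 mm (distance of any of mug, pill_jar, reel from where it was at the start of the episode above 0.025 m).
It also fails if it takes over 54 s, if anything falls off the work surface, if the arm or the gripper's body presses on something with over 40 N, if the wrist force passes 120 N, or if a joint passes its speed limit or range.

## Working session

There is one attempt and no reset: what is moved stays moved. The work goes in short steps, Python scripts to look and compute and a tool call to move; the robot and the scene stay as the last step left them, time stands still between calls to the robot, and variables do not carry over. Pictures are saved under pics/ and viewed, on a budget of 10 in all, crops included, one or two more only if the job needs it, and the job is handed in when it is done.

Besides the shell and the picture viewer there is one more tool, called after ">>>" as name(argument=value, ...), one argument or row to a line, values as JSON. move_arm: Moves the arm, as the interface text tells. Scaled input: -1 to 1 covers 0.5 m each way for a shift and 180 degrees each way for a turn. Its arguments: {"type":"object","properties":{"plan":{"type":"array","items":{"type":"array","items":{"type":"number"}}},"jaw":{"type":"number"}},"required":["plan"]}

```bash
ls; mkdir -p pics; python3 - <<'E'
from station import r
import cv2,numpy as np
s=r.sense(); print(s['time'],s['eef_pos'],s['orientation'],r.hold_point_z,s['grip_width'])
ims=[]
for c in('top','side'):
    p=r.snapshot(c); ims.append(p['img']); cv2.imwrite(f'pics/{c}0.png',p['img'])
    R=np.array(p['R']);t=np.array(p['t']);print(c,'cam at',-R.T@t)
    for n in('console','gearstick','grip_mid','mug','pill_jar','reel'):
        for d in r.boxes_of(c,n)[:2]: print(n,round(d['confidence'],2),(R.T@(np.array(d['point'])-t)).round(1))
E
```

```text
pics
0.0 [166.28541725 628.01958194 302.99168729] [-3.13995637e+00  1.26065650e-04  2.88278683e+00] 53.900000000000006 1.0009599344286881
top cam at [396.37902781  35.33599267 910.42528536]
console 0.69 [565.6  42.3 116.1]
gearstick 0.8 [580.6  86.6 202.6]
grip_mid 0.93 [584.2  84.7 195.9]
mug 0.93 [633.2 284.6  44.1]
mug 0.71 [582.9  90.7 201.7]
pill_jar 0.63 [ 601.3 -163.6   90.4]
pill_jar 0.37 [567.   49.3 120. ]
reel 0.82 [ 442.4 -143.    46.3]
side cam at [360.06946018 986.1027397  790.58806724]
console 0.62 [572.2 125.2  97.7]
gearstick 0.86 [590.6  98.6 187.8]
grip_mid 0.59 [586.6 103.3 190.4]
mug 0.67 [624.8 299.   55.9]
pill_jar 0.66 [ 609.  -159.1   78.2]
reel 0.83 [ 435.2 -145.4   40.3]
```

View pics/top0.png

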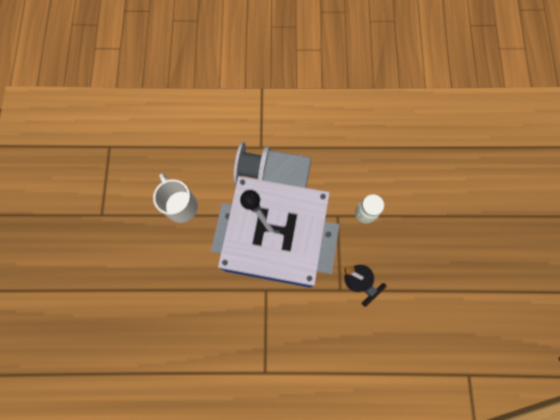

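View pics/side0.png

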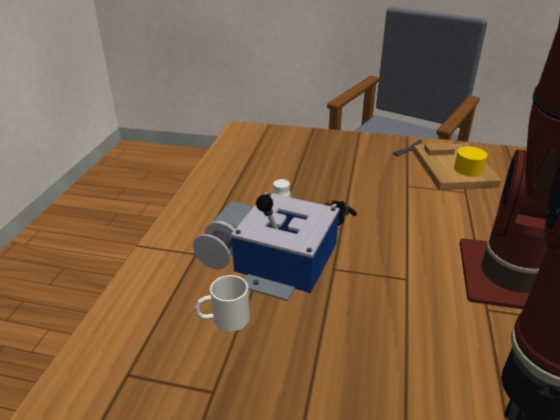

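The top view shows the H gate centred near (274,230) and the knob at (250,200), so the stick is in slot 1, far left. The console is yawed slightly clockwise. The mug is left at (175,202), the jar right at (370,208) and the reel at (362,280). The side view agrees.

```bash
cat > h.py <<'E'
from station import r
import cv2,numpy as np
from scipy.optimize import least_squares
def A(p): return np.array(p['R']),np.array(p['t']),np.array(p['K']),np.array(p['D'])
def plane(p,px,z):
    R,t,K,D=A(p); n=cv2.undistortPoints(np.float64(px).reshape(-1,1,2),K,D)[:,0]
    d=np.c_[n,np.ones(len(n))]@R; c=-R.T@t
    return c+d*((z-c[2])/d[:,2])[:,None]
def proj(p,X):
    R,t,K,D=A(p); return cv2.projectPoints(np.float64(X).reshape(-1,1,3),cv2.Rodrigues(R)[0],t,K,D)[0][:,0]
def knob_local(cw,g,L=190):
    # console frame, z from table
    v=np.array([np.sin(g),0,np.cos(g)]); c,s=np.cos(cw),np.sin(cw)
    return np.array([v[0],-s*v[2],c*v[2]])*L+[0,0,10]
def Rz(y): return np.array([[np.cos(y),-np.sin(y),0],[np.sin(y),np.cos(y),0],[0,0,1]])
def tow(pose,X): return np.array(X)@Rz(pose[2]).T+[pose[0],pose[1],0]
def stick(pose,cams=('top','side'),verbose=True):
    obs=[]
    for c in cams:
        p=r.snapshot(c); ds=[d for d in r.outline_of(c,'grip_mid') if d['confidence']>.4]
        if ds:
            m=ds[0]['pixels'].astype(np.uint8)
            # rod/collar may be in mask: keep the ball by opening
            (x,y),rad=cv2.minEnclosingCircle(np.argwhere(m)[:,::-1].astype(np.float32))
            dt=cv2.distanceTransform(m,cv2.DIST_L2,5); yy,xx=np.where(dt>=dt.max()-.7)
            q=np.array([xx.mean(),yy.mean()]); obs.append((p,q))
            if verbose: print(c,round(ds[0]['confidence'],2),'area',m.sum(),'q',q.round(1),'enc',round(x,1),round(y,1),round(rad,1))
    out=[]
    for o in [obs]+[[k] for k in obs]:
        f=lambda a:np.concatenate([proj(p,tow(pose,knob_local(*a)))[0]-q for p,q in o])
        s=least_squares(f,[0,0]); out.append(s.x.round(3)); 
        if verbose: print('cw,g',s.x.round(3),'res',s.fun.round(1),'knob',tow(pose,knob_local(*s.x)).round(0))
    return out
E
python3 - <<'E'
from h import *
p=r.snapshot('top'); im=p['img'].astype(int)
hsv=cv2.cvtColor(p['img'],cv2.COLOR_BGR2HSV)
for q in[(300,200),(240,250),(290,170),(330,250)]: print(q,p['img'][q[1],q[0]],hsv[q[1],q[0]],p['range_z'][q[1],q[0]])
X=None
R,t,K,D=A(p)
yy,xx=np.mgrid[150:310,190:360]; px=np.c_[xx.ravel(),yy.ravel()]
n=cv2.undistortPoints(px.astype(float).reshape(-1,1,2),K,D)[:,0]
z=p['range_z'][px[:,1],px[:,0]]
W=(np.c_[n,np.ones(len(n))]*z[:,None]-t)@R
m=(abs(W[:,2]-114)<6)&(im[px[:,1],px[:,0]].min(1)>130)
print('plate z',np.median(W[m,2]))
P=plane(p,px[m],114)[:,:2]
M=np.zeros((420,560),np.uint8); M[px[m][:,1],px[m][:,0]]=255
M=cv2.morphologyEx(M,cv2.MORPH_OPEN,np.ones((3,3)))
c=max(cv2.findContours(M,0,1)[0],key=cv2.contourArea)
Q=plane(p,c[:,0],114)[:,:2].astype(np.float32); print(cv2.minAreaRect(Q))
# H gate: dark pixels inside
dark=(im[px[:,1],px[:,0]].max(1)<70)
H=plane(p,px[dark],114)[:,:2]
print('dark',len(H))
(cx,cy),(w,h),a=cv2.minAreaRect(Q)
# residual fit of straight edges is by the rect; overlay check
for yaw in [np.deg2rad(a),np.deg2rad(a-90)]: print('yaw',yaw)
p2=r.snapshot('side')
yaw=[y for y in (np.deg2rad(a),np.deg2rad(a-90)) if abs(y)<.6][0]
pose=[cx,cy,yaw]
for k,pp in(('t',p),('s',p2)):
    o=pp['img'].copy()
    hs=[(41,41),(41,21),(9,21),(9,-21),(41,-21),(41,-41),(-41,-41),(-41,-21),(-9,-21),(-9,21),(-41,21),(-41,41)]
    L=proj(pp,tow(pose,[(x,y,114) for x,y in hs])); B=proj(pp,tow(pose,[(x,y,114) for x,y in((100,100),(100,-100),(-100,-100),(-100,100))]))
    c0=L.mean(0).astype(int); S=5
    o=cv2.resize(o[c0[1]-55:c0[1]+55,c0[0]-70:c0[0]+70],None,fx=S,fy=S,interpolation=cv2.INTER_CUBIC)
    for pts in(L,B): cv2.polylines(o,[((pts-(c0-[70,55])+.5)*S).astype(np.int32)],True,(0,255,0),1)
    cv2.imwrite(f'pics/ov_{k}.png',o)
print('pose',pose); stick(pose)
E
```

```text
(300, 200) [200 188 197] [143  15 200] 824.3477
(240, 250) [200 189 198] [145  14 200] 798.0265
(290, 170) [145 140 135] [105  18 145] 854.1832
(330, 250) [140 136 132] [105  15 140] 909.76733
plate z 114.89410130570866
((548.8516235351562, 47.770843505859375), (200.11485290527344, 199.6302490234375), 79.51689910888672)
dark 1081
yaw 1.3878317004262182
yaw -0.18296462636867833
pose [548.8516235351562, 47.770843505859375, np.float64(-0.18296462636867833)]
top 0.6 area 527 q [249.6 199.8] enc 258.0 212.5 26.0
side 0.79 area 377 q [264.  203.5] enc 268.0 211.5 18.3
cw,g [-0.299  0.178] res [-0.3 -0.1  0.1 -0.5] knob [592.  96. 189.]
cw,g [-0.295  0.178] res [ 0. -0.] knob [592.  95. 189.]
cw,g [-0.307  0.176] res [-0.  0.] knob [592.  97. 188.]
```

```bash
python3 -c "
import cv2,numpy as np
a=cv2.imread('pics/ov_t.png');b=cv2.imread('pics/ov_s.png');cv2.imwrite('pics/ov.png',cv2.resize(np.vstack([a,b]),None,fx=.54,fy=.54))"
```

```text
(no output)
```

View pics/ov.png

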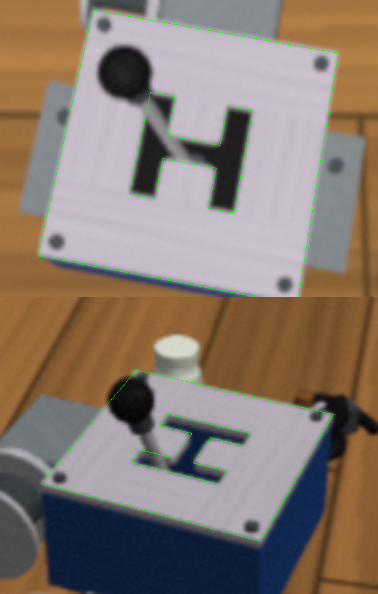

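The overlay fits in both views. The pose is (549, 48, yaw -0.183), with the stick at about cw -0.30, g +0.18. Next is a helper that turns a fingertip target in console axes into tool shifts.

```bash
cat >> h.py <<'E'
POSE=[548.9,47.8,-0.183]
from scipy.spatial.transform import Rotation as Ro
def where():
    s=r.sense(); Rt=Ro.from_euler('xyz',s['orientation']); tip=np.array(s['eef_pos'])+Rt.apply([0,0,73])
    c=(tip-[POSE[0],POSE[1],0])@Rz(POSE[2])
    F=np.array(s['contact_force'])@Rz(POSE[2])
    print('t',round(s['time'],2),'tip console',c.round(1),'F console',F.round(1),'yaw',round(s['orientation'][2],3),'jaw',round(s['grip_width'],2))
    return s,Rt,tip
def go(*targets):
    s,Rt,tip=where()
    for T in targets:
        d=Rt.inv().apply(tow(POSE,T)-tip)/500
        turn=-(((np.pi+POSE[2])-s['orientation'][2]+np.pi)%(2*np.pi)-np.pi)/np.pi
        print(T,'->',d.round(4),round(turn,4))
E
python3 -c "
from h import *
go((80,56,225),(80,56,165))"
```

```text
t 1.0 tip console [-481.8  501.2  230.9] F console [ 1.   0.1 -0.1] yaw 2.883 jaw 1.0
(80, 56, 225) -> [-1.1879 -0.8027  0.0118] -0.0241
(80, 56, 165) -> [-1.1879 -0.8027  0.1318] -0.0241
```

>>> move_arm(
  plan=[
    [-0.1,-0.07,-0.01,-0.024],
    [-0.2,-0.14,-0.02,-0.024],
    [-0.3,-0.21,-0.02,-0.024],
    [-0.4,-0.28,-0.02,-0.024],
    [-0.5,-0.35,-0.02,-0.024],
  ],
  jaw=-1,
)

```text
time: 1.62
eef_pos: [364.4, 393.4, 314.2]
orientation: [3.141, 0.0, 2.958]
contact_force: [0.3, 0.4, 0.6]
grip_width: -0.001
```

```bash
python3 -c "
from h import *
go((80,56,230))"
```

```text
t 1.62 tip console [-244.3  306.3  241.2] F console [0.2 0.4 0.6] yaw 2.958 jaw -0.0
(80, 56, 230) -> [-0.649  -0.5003  0.0223] -0.0002
```

>>> move_arm(
  plan=[
    [-0.1,-0.06,0,0],
    [-0.2,-0.12,0,0],
    [-0.3,-0.18,0,0],
    [-0.4,-0.24,0,0],
    [-0.5,-0.3,0,0],
  ],
)

```text
time: 2.25
eef_pos: [584.0, 199.1, 314.5]
orientation: [3.14, 0.001, 2.959]
contact_force: [1.0, 0.2, 0.4]
grip_width: -0.0
```

```bash
python3 -c "
from h import *
go((80,56,230),(80,56,165))"
```

```text
t 2.25 tip console [  7.  155.3 241.5] F console [1.  0.4 0.4] yaw 2.959 jaw -0.0
(80, 56, 230) -> [-0.146  -0.1986  0.0228] 0.0
(80, 56, 165) -> [-0.1459 -0.1988  0.1528] 0.0
```

>>> move_arm(
  plan=[
    [-0.1,-0.05,0,0],
    [-0.15,-0.12,0,0],
    [-0.15,-0.2,0,0],
    [-0.15,-0.2,0.07,0],
    [-0.15,-0.2,0.15,0],
  ],
)

```text
time: 2.88
eef_pos: [640.1, 86.6, 239.4]
orientation: [3.139, 0.003, 2.957]
contact_force: [-0.2, 0.7, 0.8]
grip_width: -0.0
```

```bash
python3 -c "
from h import *
go((60,56,165),(45,56,165),(31,56,165))
stick(POSE)"
```

```text
t 2.88 tip console [ 82.8  54.9 166.4] F console [-0.3  0.6  0.8] yaw 2.957 jaw -0.0
(60, 56, 165) -> [0.0455 0.0021 0.0027] -0.0003
(45, 56, 165) -> [0.0755 0.002  0.0026] -0.0003
(31, 56, 165) -> [0.1035 0.002  0.0025] -0.0003
side 0.68 area 372 q [263.7 202.3] enc 268.1 211.2 18.2
cw,g [-0.289  0.188] res [0. 0.] knob [593.  94. 189.]
cw,g [-0.289  0.188] res [0. 0.] knob [593.  94. 189.]
```

>>> move_arm(
  plan=[
    [0.016,0,0,0],
    [0.032,0,0,0],
    [0.042,0,0,0],
    [0.052,0,0,0],
    [0.06,0,0,0],
  ],
)

```text
time: 3.7
eef_pos: [610.0, 92.9, 240.3]
orientation: [3.14, 0.001, 2.959]
contact_force: [3.2, -0.8, 1.4]
grip_width: -0.001
```

```bash
python3 -c "
from h import *
go((45,56,165),(31,56,165))
stick(POSE)"
```

```text
t 3.7 tip console [ 52.   55.5 167.3] F console [ 3.3 -0.2  1.4] yaw 2.959 jaw -0.0
(45, 56, 165) -> [0.0139 0.0009 0.0045] 0.0001
(31, 56, 165) -> [0.0419 0.001  0.0045] 0.0001
side 0.56 area 355 q [269.2 203. ] enc 272.5 211.0 17.9
cw,g [-0.288  0.113] res [0. 0.] knob [580.  97. 191.]
cw,g [-0.288  0.113] res [0. 0.] knob [580.  97. 191.]
```

>>> move_arm(
  plan=[
    [0.01,0,0.003,0],
    [0.02,0,0.004,0],
    [0.03,0,0.004,0],
    [0.037,0,0.004,0],
    [0.041,0,0.004,0],
  ],
)

```text
time: 4.53
eef_pos: [589.5, 96.6, 237.8]
orientation: [3.141, -0.0, 2.959]
contact_force: [1.6, -0.2, 1.1]
grip_width: -0.0
```

```bash
python3 -c "
from h import *
go((30,56,165),(60,56,165))
stick(POSE)"
```

```text
t 4.53 tip console [ 31.1  55.5 164.8] F console [1.6 0.1 1.1] yaw 2.959 jaw -0.0
(30, 56, 165) -> [ 0.0021  0.0011 -0.0003] 0.0001
(60, 56, 165) -> [-0.0579  0.001  -0.0004] 0.0001
side 0.67 area 359 q [277.3 205.3] enc 279.5 213.0 17.2
cw,g [-0.3    0.003] res [0. 0.] knob [560. 103. 192.]
cw,g [-0.3    0.003] res [0. 0.] knob [560. 103. 192.]
```

g is about 0. Now I'll go around to the left side of the knob.

>>> move_arm(
  plan=[
    [-0.03,0,0,0],
    [-0.044,0,0,0],
    [-0.044,0.06,0,0],
    [-0.04,0.12,0,0],
    [0.0,0.13,0,0],
  ],
)

```text
time: 5.35
eef_pos: [602.2, 162.7, 236.9]
orientation: [3.141, -0.001, 2.961]
contact_force: [-0.0, -0.8, 0.8]
grip_width: -0.001
```

```bash
python3 -c "
from h import *
go((0,105,165),(0,90,165))
stick(POSE)"
```

```text
t 5.35 tip console [ 31.5 122.7 163.9] F console [ 0.1 -0.8  0.8] yaw 2.961 jaw -0.0
(0, 105, 165) -> [ 0.063  -0.0353 -0.0022] 0.0007
(0, 90, 165) -> [ 0.0631 -0.0653 -0.0022] 0.0007
top 0.82 area 441 q [245.7 216.1] enc 253.5 221.5 19.6
side 0.89 area 377 q [277.5 205.5] enc 280.0 212.5 17.0
cw,g [-0.296 -0.   ] res [-0.3 -0.2  0.2 -0.3] knob [559. 102. 192.]
cw,g [-0.292 -0.002] res [0. 0.] knob [559. 102. 192.]
cw,g [-0.302  0.   ] res [ 0. -0.] knob [559. 103. 191.]
```

>>> move_arm(
  plan=[
    [0.04,-0.02,-0.002,0],
    [0.063,-0.035,-0.002,0],
    [0.063,-0.05,-0.002,0],
    [0.063,-0.065,-0.002,0],
    [0.063,-0.08,-0.002,0],
  ],
)

```text
time: 6.18
eef_pos: [565.2, 127.7, 240.5]
orientation: [3.137, 0.003, 2.96]
contact_force: [1.0, 8.3, 14.7]
grip_width: 0.002
```

```bash
python3 -c "
from h import *
go((0,60,165),(0,20,165),(0,-20,165))
stick(POSE)"
```

```text
t 6.17 tip console [  1.7  81.8 167.5] F console [-0.5  8.3 14.7] yaw 2.96 jaw 0.0
(0, 60, 165) -> [ 0.0035 -0.0436  0.0047] 0.0003
(0, 20, 165) -> [ 0.0036 -0.1236  0.0044] 0.0003
(0, -20, 165) -> [ 0.0037 -0.2036  0.004 ] 0.0003
top 0.65 area 119 q [258.2 224.2] enc 261.5 225.5 10.1
side 0.7 area 182 q [282.9 204.3] enc 284.0 213.5 15.5
cw,g [-0.183 -0.054] res [-3.3 -1.7  2.6 -4.7] knob [545.  84. 197.]
cw,g [-0.147 -0.066] res [0. 0.] knob [542.  77. 198.]
cw,g [-0.265 -0.053] res [0. 0.] knob [548.  98. 193.]
```

```bash
python3 -c "
from h import *
a=[]
for c,q in(('top',(262,222)),('side',(283,205))):
    p=r.snapshot(c)['img']; a.append(cv2.resize(p[q[1]-60:q[1]+60,q[0]-75:q[0]+75],None,fx=2.6,fy=2.6,interpolation=cv2.INTER_CUBIC))
cv2.imwrite('pics/c1.png',np.hstack(a))
where()"
```

```text
t 6.47 tip console [  1.7  81.7 167.5] F console [-0.6  4.3  9.5] yaw 2.96 jaw -0.0
```

View pics/c1.png

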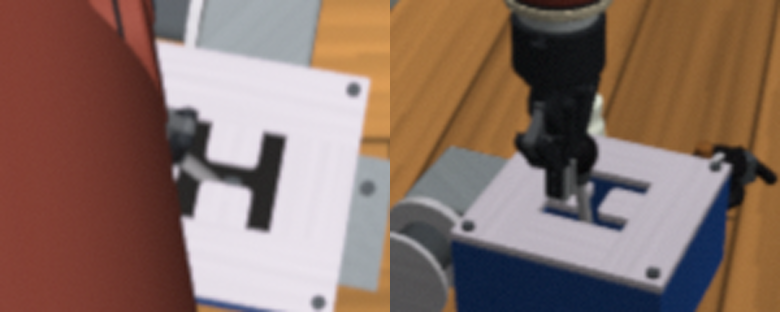

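The black finger occludes most of the knob at top (180,125) and side (555,150). The wide linkage above the fingertips is leaning on the knob, which explains the upward force. I'll back off, raise the tool so only the straight tips touch, and re-check.

>>> move_arm(
  plan=[
    [0,0.03,0,0],
    [0,0.06,0,0],
    [0,0.08,-0.03,0],
    [0,0.08,-0.03,0],
  ],
)

```text
time: 6.98
eef_pos: [573.0, 168.1, 257.0]
orientation: [3.137, 0.004, 2.961]
contact_force: [-0.1, -0.9, 0.2]
grip_width: 0.001
```

```bash
python3 -c "
from h import *
go((0,100,182),(0,80,182),(0,60,182))
stick(POSE)"
```

```text
t 6.97 tip console [  2.2 123.1 184. ] F console [ 0.1 -0.9  0.2] yaw 2.961 jaw 0.0
(0, 100, 182) -> [ 0.0045 -0.0461  0.0038] 0.0008
(0, 80, 182) -> [ 0.0046 -0.0861  0.0036] 0.0008
(0, 60, 182) -> [ 0.0047 -0.1261  0.0034] 0.0008
top 0.81 area 401 q [248.7 216.7] enc 254.0 221.5 16.9
side 0.53 area 319 q [279.9 205. ] enc 280.5 212.5 17.7
cw,g [-0.267 -0.01 ] res [-0.8  0.5 -0.5 -1.4] knob [556.  97. 193.]
cw,g [-0.26  -0.004] res [0. 0.] knob [557.  96. 194.]
cw,g [-0.286 -0.024] res [0. 0.] knob [554. 101. 192.]
```

>>> move_arm(
  plan=[
    [0.004,-0.04,0.003,0],
    [0.004,-0.07,0.003,0],
    [0.004,-0.09,0.003,0],
    [0.004,-0.105,0.003,0],
    [0.004,-0.12,0.003,0],
  ],
)

```text
time: 7.8
eef_pos: [559.5, 107.6, 254.1]
orientation: [3.138, 0.003, 2.959]
contact_force: [0.4, 4.1, 2.3]
grip_width: -0.003
```

```bash
python3 -c "
from h import *
go((0,60,182),(0,20,182),(0,-20,182))
stick(POSE)"
```

```text
t 7.8 tip console [ -0.2  61.1 181.1] F console [-0.4  4.1  2.3] yaw 2.959 jaw -0.0
(0, 60, 182) -> [-0.0004 -0.0021 -0.0018] 0.0003
(0, 20, 182) -> [-0.0004 -0.0821 -0.0021] 0.0003
(0, -20, 182) -> [-0.0003 -0.1621 -0.0024] 0.0003
side 0.54 area 146 q [286.4 197.2] enc 285.0 210.0 19.1
cw,g [-0.139 -0.047] res [-0.  0.] knob [545.  75. 198.]
cw,g [-0.139 -0.047] res [-0.  0.] knob [545.  75. 198.]
```

>>> move_arm(
  plan=[
    [0,-0.014,-0.003,0],
    [0,-0.028,-0.005,0],
    [0,-0.042,-0.007,0],
    [0,-0.056,-0.007,0],
    [0,-0.07,-0.007,0],
  ],
)

```text
time: 8.62
eef_pos: [552.8, 72.3, 257.0]
orientation: [3.139, 0.002, 2.958]
contact_force: [0.4, 2.8, 0.5]
grip_width: -0.002
```

```bash
python3 -c "
from h import *
go((0,0,184),(0,-20,182))
stick(POSE)"
```

```text
t 8.62 tip console [ -0.5  25.  184. ] F console [-0.1  2.8  0.5] yaw 2.958 jaw -0.0
(0, 0, 184) -> [-0.0009 -0.0501 -0.0002] -0.0
(0, -20, 182) -> [-0.0009 -0.0901  0.0037] -0.0
side 0.57 area 273 q [292.1 190.8] enc 289.5 206.0 24.3
cw,g [ 0.008 -0.062] res [0. 0.] knob [537.  48. 200.]
cw,g [ 0.008 -0.062] res [0. 0.] knob [537.  48. 200.]
```

>>> move_arm(
  plan=[
    [0,-0.014,0,0],
    [0,-0.028,0,0],
    [0,-0.042,0.002,0],
    [0,-0.056,0.003,0],
    [0,-0.07,0.004,0],
  ],
)

```text
time: 9.45
eef_pos: [546.2, 37.5, 254.5]
orientation: [3.139, 0.002, 2.958]
contact_force: [0.7, 2.7, -0.4]
grip_width: 0.0
```

```bash
python3 -c "
from h import *
go((0,-20,182),(0,-25,182))
stick(POSE)"
```

```text
t 9.45 tip console [ -0.6 -10.4 181.5] F console [ 0.2  2.8 -0.4] yaw 2.958 jaw 0.0
(0, -20, 182) -> [-0.0013 -0.0191 -0.001 ] -0.0002
(0, -25, 182) -> [-0.0013 -0.0291 -0.001 ] -0.0002
side 0.67 area 10559 q [281.5 243.5] enc 266.1 230.7 74.9
cw,g [-0.748 -0.206] res [0. 0.] knob [534. 179. 146.]
cw,g [-0.748 -0.206] res [0. 0.] knob [534. 179. 146.]
```

Vision is occluded here. I'll push gently on to the right stop, watching the force.

>>> move_arm(
  plan=[
    [-0.001,-0.008,0,0],
    [-0.001,-0.014,0,0],
    [-0.001,-0.02,0,0],
    [-0.001,-0.025,0,0],
  ],
)

```text
time: 10.15
eef_pos: [544.4, 25.2, 254.5]
orientation: [3.14, 0.002, 2.958]
contact_force: [0.2, 1.0, -1.5]
grip_width: 0.003
```

```bash
python3 -c "
from h import *
go((0,-25,182),(0,10,182))"
```

```text
t 10.15 tip console [ -0.2 -22.9 181.5] F console [-0.   1.1 -1.5] yaw 2.958 jaw 0.0
(0, -25, 182) -> [-0.0003 -0.0041 -0.001 ] -0.0003
(0, 10, 182) -> [-0.0003  0.0659 -0.0009] -0.0003
```

>>> move_arm(
  plan=[
    [0,-0.004,0,0],
    [0,-0.007,0,0],
    [0,-0.007,0,0],
  ],
)

```text
time: 10.52
eef_pos: [543.8, 21.6, 254.6]
orientation: [3.14, 0.002, 2.957]
contact_force: [-0.0, 1.2, 0.1]
grip_width: 0.004
```

```bash
python3 -c "
from h import *
go((0,-25,182),(0,10,182))"
```

```text
t 10.53 tip console [-1.000e-01 -2.660e+01  1.816e+02] F console [-0.2  1.2  0.1] yaw 2.957 jaw 0.0
(0, -25, 182) -> [-0.0003  0.0031 -0.0009] -0.0003
(0, 10, 182) -> [-0.0002  0.0731 -0.0008] -0.0003
```

>>> move_arm(
  plan=[
    [0,0.05,-0.03,0],
    [0,0.12,-0.03,0],
    [0,0.2,-0.03,0],
    [0,0.28,-0.03,0],
    [0,0.28,-0.03,0],
  ],
)

```text
time: 11.15
eef_pos: [569.2, 163.0, 269.4]
orientation: [3.14, 0.001, 2.963]
contact_force: [0.7, 0.3, -0.2]
grip_width: -0.001
```

```bash
python3 -c "
from h import *
go((-65,60,182),(-65,-56,165))
stick(POSE)
a=[]
for c in('top','side'):
    p=r.snapshot(c)['img']; q=(274,225); a.append(cv2.resize(p[q[1]-60:q[1]+60,q[0]-75:q[0]+75],None,fx=2.6,fy=2.6,interpolation=cv2.INTER_CUBIC))
cv2.imwrite('pics/c2.png',np.hstack(a))
"
```

```text
t 11.15 tip console [ -0.9 117.1 196.4] F console [ 0.7  0.4 -0.2] yaw 2.963 jaw -0.0
(-65, 60, 182) -> [ 0.1287 -0.1138  0.0284] 0.0013
(-65, -56, 165) -> [ 0.1297 -0.3458  0.0619] 0.0013
top 0.82 area 461 q [304.5 227. ] enc 297.9 229.0 17.6
side 0.58 area 429 q [295.6 181.2] enc 292.0 202.0 29.4
cw,g [0.317 0.003] res [-0.  -0.4  0.5  0.2] knob [539. -11. 191.]
cw,g [ 0.318 -0.002] res [ 0. -0.] knob [538. -11. 190.]
cw,g [0.32  0.011] res [-0.  0.] knob [540. -11. 190.]
```

View pics/c2.png

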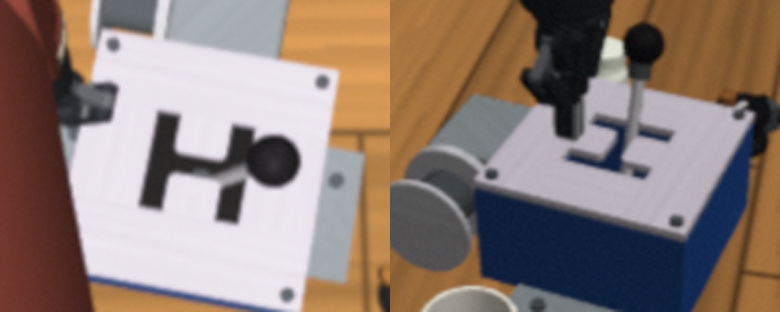

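The stick is now across: top crop knob at (272,160), cw 0.31, g 0. Next I'll go round to its near side.

>>> move_arm(
  plan=[
    [0.07,-0.05,0,0],
    [0.13,-0.11,0,0],
    [0.13,-0.2,0,0],
    [0.13,-0.3,0.0,0],
    [0.13,-0.345,0.02,0],
  ],
)

```text
time: 12.08
eef_pos: [473.3, -3.1, 260.4]
orientation: [3.138, 0.004, 2.951]
contact_force: [0.2, 0.6, 0.1]
grip_width: -0.002
```

```bash
python3 -c "
from h import *
go((-60,-57,165),(-35,-57,165),(-10,-57,165),(25,-57,165))"
```

```text
t 12.07 tip console [-64.8 -63.6 187.4] F console [0.1 0.6 0.1] yaw 2.951 jaw -0.0
(-60, -57, 165) -> [-0.0093  0.0132  0.0448] -0.0023
(-35, -57, 165) -> [-0.0593  0.0135  0.045 ] -0.0023
(-10, -57, 165) -> [-0.1093  0.0139  0.0452] -0.0023
(25, -57, 165) -> [-0.1793  0.0144  0.0454] -0.0023
```

>>> move_arm(
  plan=[
    [0,0.012,0.045,-0.002],
    [-0.02,0.013,0.045,-0.002],
    [-0.045,0.013,0.045,-0.002],
    [-0.06,0.014,0.045,-0.002],
    [-0.073,0.014,0.045,-0.002],
  ],
)

```text
time: 12.7
eef_pos: [511.4, -3.1, 238.3]
orientation: [3.139, 0.004, 2.958]
contact_force: [-1.7, 0.2, 1.0]
grip_width: -0.003
```

```bash
python3 -c "
from h import *
go((-10,-57,165),(25,-57,165))
stick(POSE)"
```

```text
t 12.7 tip console [-27.4 -56.7 165.3] F console [-1.7 -0.1  1. ] yaw 2.958 jaw -0.0
(-10, -57, 165) -> [-0.0347 -0.0006  0.0007] -0.0003
(25, -57, 165) -> [-0.1047 -0.0006  0.001 ] -0.0003
side 0.53 area 330 q [293.8 185.6] enc 291.0 203.0 28.2
cw,g [ 0.145 -0.031] res [-0.  0.] knob [538.  22. 198.]
cw,g [ 0.145 -0.031] res [-0.  0.] knob [538.  22. 198.]
```

>>> move_arm(
  plan=[
    [-0.014,0,0,0],
    [-0.028,0,0,0],
    [-0.042,0,0,0],
    [-0.056,0,0,0],
    [-0.07,0,0,0],
  ],
)

```text
time: 13.52
eef_pos: [545.3, -9.5, 237.8]
orientation: [3.139, 0.003, 2.958]
contact_force: [-1.7, 0.5, -1.7]
grip_width: -0.002
```

```bash
python3 -c "
from h import *
go((20,-57,165),(27,-57,165))
stick(POSE)"
```

```text
t 13.53 tip console [  7.1 -56.7 164.8] F console [-1.7  0.2 -1.7] yaw 2.958 jaw -0.0
(20, -57, 165) -> [-0.0258 -0.0005 -0.0004] -0.0003
(27, -57, 165) -> [-0.0398 -0.0005 -0.0003] -0.0003
side 0.79 area 346 q [280.8 183.5] enc 281.0 202.0 28.3
cw,g [0.147 0.144] res [0. 0.] knob [571.  16. 196.]
cw,g [0.147 0.144] res [0. 0.] knob [571.  16. 196.]
```

>>> move_arm(
  plan=[
    [-0.012,0,0,0],
    [-0.023,0,0,0],
    [-0.032,0,0,0],
    [-0.038,0,0,0],
    [-0.04,0,0,0],
  ],
)

```text
time: 14.35
eef_pos: [565.0, -13.3, 238.0]
orientation: [3.139, 0.004, 2.957]
contact_force: [-1.0, 1.0, -1.1]
grip_width: -0.002
```

```bash
python3 -c "
from h import *
go((27,-57,165),(29,-57,165))
stick(POSE)"
```

```text
t 14.35 tip console [ 27.3 -57.  165. ] F console [-1.2  0.8 -1.1] yaw 2.957 jaw -0.0
(27, -57, 165) -> [ 0.0005 -0.      0.    ] -0.0004
(29, -57, 165) -> [-0.0035 -0.      0.0001] -0.0004
side 0.55 area 318 q [273.  182.5] enc 277.5 201.0 28.7
cw,g [0.182 0.266] res [0. 0.] knob [592.   6. 190.]
cw,g [0.182 0.266] res [0. 0.] knob [592.   6. 190.]
```

Expected near 0.30. One more small nudge against the soft stop, then I'll withdraw and look.

>>> move_arm(
  plan=[
    [-0.003,0,0,0],
    [-0.005,0,0,0],
    [-0.005,0,0,0],
  ],
)

```text
time: 14.92
eef_pos: [567.4, -13.8, 238.2]
orientation: [3.139, 0.004, 2.957]
contact_force: [-0.6, 1.0, -2.2]
grip_width: -0.0
```

>>> move_arm(
  plan=[
    [0.03,0,0,0],
    [0.1,0,0,0],
    [0.15,0.05,-0.05,0],
    [0.15,0.15,-0.08,0],
    [0.15,0.26,-0.08,0],
  ],
)

```text
time: 15.55
eef_pos: [517.3, 128.6, 280.5]
orientation: [3.136, 0.007, 2.956]
contact_force: [0.9, -0.1, -0.5]
grip_width: -0.002
```

>>> move_arm(
  plan=[
    [0,0.1,0,0],
    [0,0.2,0,0],
    [0,0.3,0,0],
    [0,0.3,0,0],
  ],
)

```text
time: 16.05
eef_pos: [543.5, 280.7, 280.9]
orientation: [3.135, 0.007, 2.962]
contact_force: [0.1, 0.6, -0.3]
grip_width: -0.005
```

```bash
python3 -c "
from h import *
where()
stick(POSE)
a=[]
for c,q in(('top',(274,225)),('side',(274,215))):
    p=r.snapshot(c)['img']; a.append(cv2.resize(p[q[1]-60:q[1]+60,q[0]-75:q[0]+75],None,fx=2.6,fy=2.6,interpolation=cv2.INTER_CUBIC))
cv2.imwrite('pics/c3.png',np.hstack(a))
"
```

```text
t 16.05 tip console [-47.2 228.5 207.9] F console [-0.   0.6 -0.3] yaw 2.962 jaw -0.0
top 0.82 area 506 q [307.5 199. ] enc 296.0 213.0 27.7
cw,g [0.315 0.308] res [-0.  0.] knob [595. -18. 182.]
cw,g [0.315 0.308] res [-0.  0.] knob [595. -18. 182.]
```

View pics/c3.png

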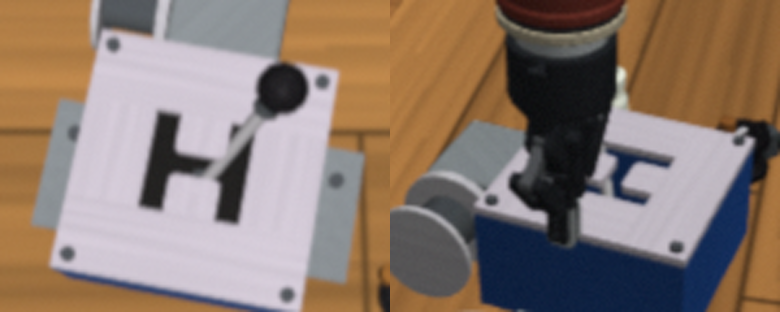

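The top crop shows the knob at (282,88), with the rod at the far end of the right slot (cw 0.315, g 0.308). The gripper is clear, so I'll hand in.

```bash
python3 -c "
from h import *
p=r.snapshot('top');R,t,_,_=A(p)
for n in('mug','pill_jar','reel'):
    for d in r.boxes_of('top',n)[:1]: print(n,(R.T@(np.array(d['point'])-t)).round(0))
print(r.hand_in())"
```

```text
mug [631. 282.  42.]
pill_jar [ 598. -163.   90.]
reel [ 443. -144.   47.]
the job is handed in; nothing more can be done
None
```

The gearstick is in third gear: fully home in the far right slot, with the gripper clear of it. I handed the job in at about 16 s. With the fingers shut, I pushed the stick back to neutral from slot 1, across the crossbar to the right, then forward to the stop.

- **Stick position:** the last top-camera check gave crosswise 0.315 rad and gearstick 0.308 rad, with the required minimums at 0.25 and 0.26. The side camera was blocked by the arm, so this final reading rests on the top view alone.
- **Crossing:** I checked it from both cameras with the arm backed off. It read crosswise 0.317 rad and gearstick 0.003 rad.
- **Mug, jar and reel:** their camera positions are within about 3 mm of where they started.
- **Forces:** the first sideways push went wrong. The wide part of the gripper above the fingertips leaned on the knob (about 8 N sideways, 15 N upward at the wrist). I backed off, raised the tool and repeated it, and pushing readings after that were about 5 N or less. These are readings at the end of each move, so brief peaks in between were not seen.
- **Disagreeing readings:** while the gripper blocked the view during pushes, the side camera gave unreliable stick angles. I ignored those and re-measured after backing off.

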